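# Seat a fretboard behind the jig's lip and hold it down

### The arm

A 7-joint arm with a two-finger parallel gripper is mounted at the origin on the work surface. World frame = base frame: x ahead of the robot, y to its left, z up, the work surface at z = 0. Lengths are in mm, angles in rad, forces in N, time in s.
With the tool pointing down it reaches from about 400 to 850 mm from the base axis. Payload 4.5 kg.
Tool frame: the origin (TCP) lies between the finger pads; the fingertips stand ahead of it and the grasp point (between the pads) is the TCP (r.tcp_to_tips is the z of the fingertips in the tool frame, in mm); z points along the fingers, y is the direction in which the jaws open and shut (so a half turn about z gives the same grasp; the last joint's range is limited). The gripper opens to 88 mm and grips with 3 to 60 N. Pads are 18 mm wide; open, the fingers measure 123 mm over their backs; the gripper's body (75 mm by 187 mm) begins 45 mm behind the grasp point.
Start: joints at [-1.129, 0.689, -0.195, 1.565, 0.157, 0.902, -0.215], TCP at [247.852, 573.778, 257.743] pointing down, gripper open.
Joint ranges: [-3.01, 3.01], [-0.46, 2.08], [-1.47, 1.51], [0.13, 2.56], [-1, 4.14], [0.04, 2.09], [-2.66, 2.66]. Speed limits (rad/s): [2.57, 2.57, 3.14, 3.14, 3.14, 3.14, 3.14].

### API

Orientations are given as a rotation vector (axis times angle).
In Python, from station import sense, cams, r gives the robot as it stands.
- The arm moves only by the tool servo_tool, never from a script. Its argument "series" is a list of rows, each an object of numbers: "dx", "dy", "dz": the shift along the tool's x, y, z in mm; "ax", "ay", "az": the turn, a rotation vector about the tool's x, y, z in degrees. A call has 1 to 8 rows; each row shifts and turns the commanded pose from where the row before left it, along the tool's axes as they then stand; what a row does not reach is not made up. A row lasts 1/8 s, in which the tool goes at most 62.5 mm and 10.7 degrees, less where a joint would pass 70% of its speed; a pose out of reach is approached as far as the arm can. A call is refused whole if a number of a shift passes 62.5 or a number of a turn 10.7, either way. A call with a gripper value outside its range is refused whole. "claw" is the closure, from 0 (fully open) to 1 (shut), set as the call begins (left out, the last holds). The fingers move at their own pace and stop on an object; "grip_force" is the grip in N (left out, the last holds). Time passes only in rows, so rows that do not move let the fingers close. It gives the time, the measured TCP pose, the force and the opening at its end, in the units of the state.
- sense(): the state, without advancing time (a new reading comes with each control period).
- cams.get_image(name): name is "scene" or "top"; returns a dict with "frame" (384x512x3 uint8, blue, green, red), "fovy" (degrees; the focal length in pixels is half the picture's height over the tangent of half this angle, whatever the lens; pixels are square), "cx", "cy" (the principal point, pixels), "dist" ([k1, k2, p1, p2, k3] as OpenCV has them; the pictures are not rectified), "cam_to_world" (4x4, takes a point from camera to world coordinates). Camera axes: x right, y up, looking along -z (the intrinsics and any distortion apply to the point x, -y, -z); pixel columns grow to the right and rows downward; lengths in mm; the calibration is good to about 2 mm. A picture is of the moment at which its call begins. There is no depth.
- r.hand_in(): hands the job in, once; it reports no verdict.
The state is a dict: "time": time; "joint_pos": joint angles; "joint_velocities": joint speeds; "effort": joint torques, N m; "position": TCP position; "orientation": TCP orientation; "wrist_force": force on the tool from outside, world axes, zero at the start; "torque": the same for the moment, N m; "gripper_width": finger opening in mm.
Only numpy, scipy, OpenCV 4.12 (cv2) and the standard library are available. Lean on these libraries where they do the work, as an engineer would, in place of code of your own. Each camera call takes 0.05 s, during which the arm holds its last target. There are 200 camera calls.

### The job

Draw the dark fretted board straight up out of its slot in the rack, carry it to the blue-backed marking jig and push its lower edge down behind the metal lip, upright and about in the middle of the jig, until the sprung brass sole is pressed fully down. Finish while still gripping the board and pressing it home: do not let go, because the spring would lift it again while it is being marked. Leave the pale blanks, the clamp and the plane where they are.

Things in the scene. Friction and masses are not known exactly. Their poses are not given: they have to be found in the camera images.
- fretboard_center (a point): Centre of the loose board to be moved: dark brown wood with thin brass frets across both faces, 60 mm wide (its x), 6 mm thick (its y), 130 mm tall (its z), about 45 g. It stands upright in one of the rack's three slots, its lower edge 10 mm above the work surface and its top edge 140 mm above. Either face may face the lip.
- fretboard_foot (a point): Middle of the lower edge of the fretboard, 65 mm below its centre; same axes.
- rack: Green-painted rack fixed to the bench, 90 (its x) by 210 mm (its y); origin at the centre of its underside, z up. Three slots running along its x, at y = -75, 0, +75 mm, each 8.5 mm wide between 10 mm rails; slot floors 10 mm and rail tops 55 mm above the work surface; end stops 65 mm apart, tops 40 mm above the work surface. One board stands in each slot.
- jig: Marking jig fixed to the bench; origin at the centre of its underside on the work surface, z up, x points from the lip to the back board. Base plate 110 by 170 mm, 12 mm thick. The upright gap for the board runs along its y, is 8.5 mm wide and centred on x = 0, open at both ends; the sprung brass sole lies in it.
- jig_back (a point): Middle of the top edge of the blue back board's face towards the gap: 4.25 mm from the jig's x = 0, 85 mm above the work surface. The back board is 18 mm thick, 150 mm long, upright; a white line on its top marks the jig's middle. Two wooden blocks behind it reach 52 mm high and x = 48 mm.
- jig_lip (a point): Middle of the top inner edge of the aluminium lip: x = -4.25 mm in the jig, 48 mm above the work surface. The lip is 8 mm thick, 130 mm long. Above it a strip leans outwards as a lead-in, up to 57 mm above the work surface, its top about 7 mm further out.
- jig_seat (a point): Point in the middle of the jig's gap, fixed to the jig, 22 mm above the work surface: where the middle of the board's lower edge comes to lie when fully home. Same axes as the jig.
- sole (a joint): Travel of the sprung brass sole bar (7 by 168 mm) in the jig's gap, in m: 0 = up (its top 32 mm above the work surface), 0.010 = fully down on its stop (top 22 mm above the work surface). Pressing starts at about 2 N and takes about 8 N at the stop; it springs back when let go.
- blank_a_center (a point): Centre of a pale wooden blank of the fretboard's size without frets, standing in another slot of the rack; leave alone.
- blank_b_center (a point): Centre of a second pale blank, the same, in the remaining slot; leave alone.
- clamp_center (a point): Middle of a black and blue spring clamp lying flat on the bench, about 115 by 46 mm, 20 mm high; leave alone.
- plane_center (a point): Middle of a small steel block plane, 140 by 45 mm, about 50 mm high; leave alone.
Things that resemble listed ones, but are neither listed nor needed, are in the scene too. Several things have the shape of the rack; the one meant has the colours described above.

How it is judged:
By the outcome, as a careful person would: the job done as asked, in the order asked, and still so for the second after the job is handed in, while the arm keeps its last pose, push and grip.
It also fails if it takes over 42 s, if anything falls off the work surface, if the arm or the gripper's body presses on something with over 40 N, if the wrist force passes 120 N, or if a joint passes its speed limit or range.

## Working session

There is one attempt and no reset: what is moved stays moved. The work goes in short steps, Python scripts to look and compute and a tool call to move; the robot and the scene stay as the last step left them, time stands still between calls to the robot, and variables do not carry over. Pictures are saved under pics/ and viewed, about 8 in all and at most 12, crops included, and the job is handed in when it is done.

Besides the shell and the picture viewer there is one more tool, called in YAML: its name, and indented under it one key for each argument. servo_tool: Moves the arm, as the interface text tells. Its arguments: {"type":"object","properties":{"series":{"type":"array","items":{"type":"object","properties":{"dx":{"type":"number"},"dy":{"type":"number"},"dz":{"type":"number"},"ax":{"type":"number"},"ay":{"type":"number"},"az":{"type":"number"}}}},"claw":{"type":"number"},"grip_force":{"type":"number"}},"required":["series"]}

```bash
mkdir -p pics
cat > h.py <<'E'
import numpy as np, cv2
from station import sense, cams, r
def grab(n, f=None):
    d=cams.get_image(n)
    if f: cv2.imwrite('pics/'+f,d['frame'])
    return d
def K(d):
    f=d['frame'].shape[0]/2/np.tan(np.radians(d['fovy'])/2)
    return np.array([[f,0,d['cx']],[0,f,d['cy']],[0,0,1.]])
def ray(d,uv):
    p=cv2.undistortPoints(np.array(uv,float).reshape(-1,1,2),K(d),np.array(d['dist'],float)).reshape(-1,2)
    T=np.array(d['cam_to_world']); v=np.c_[p[:,0],-p[:,1],-np.ones(len(p))]@T[:3,:3].T
    return T[:3,3],v
def onz(d,uv,z):
    c,v=ray(d,uv); return c+v*((z-c[2])/v[:,2])[:,None]
def proj(d,P):
    T=np.linalg.inv(np.array(d['cam_to_world'])); q=np.atleast_2d(P)@T[:3,:3].T+T[:3,3]
    q=q*[1,-1,-1]
    return cv2.projectPoints(q,np.zeros(3),np.zeros(3),K(d),np.array(d['dist'],float))[0].reshape(-1,2)
E
python3 - <<'E'
from h import *
a=grab('top','top0.png'); b=grab('scene','sc0.png')
for d in(a,b): print(np.round(d['cam_to_world'],2).tolist(),d['fovy'],d['dist'])
for n in('top','sc'):
    i=cv2.imread(f'pics/{n}0.png'); cv2.imwrite(f'pics/{n}0b.png',cv2.resize(i,(800,600),interpolation=cv2.INTER_CUBIC))
print(sense(), r.tcp_to_tips)
E
```

```text
[[-0.01, 1.0, -0.1, 407.04], [-1.0, -0.01, 0.0, 32.86], [0.0, 0.1, 1.0, 1246.84], [0.0, 0.0, 0.0, 1.0]] 43.95314838136096 [-0.01544861  0.          0.          0.          0.        ]
[[0.11, -0.83, 0.55, 1003.12], [0.99, 0.09, -0.06, -4.21], [-0.0, 0.55, 0.83, 846.59], [0.0, 0.0, 0.0, 1.0]] 49.96040353625455 [-0.05386849  0.          0.          0.          0.        ]
{'time': 0.1, 'joint_pos': array([-1.12922052,  0.68990788, -0.19449929,  1.56620785,  0.15730622,
        0.90251787, -0.21508987]), 'joint_velocities': array([-0.00014775, -0.0040546 , -0.0010137 , -0.00183652,  0.0010125 ,
        0.00145233,  0.00105541]), 'effort': array([-3.07926348e-03, -5.28495955e+01, -1.27126817e+00, -1.53836900e+01,
       -5.24709548e-02,  1.97768539e-03,  3.94945585e-05]), 'position': array([247.69628438, 573.24757882, 256.99341979]), 'orientation': array([-6.35955859e-01, -3.07634845e+00,  2.57467739e-03]), 'wrist_force': array([0.13501174, 0.21810182, 0.39778325]), 'torque': array([0.02377529, 0.02442649, 0.00943909]), 'gripper_width': 88.0636020483611} 19.0
```

View pics/top0b.png

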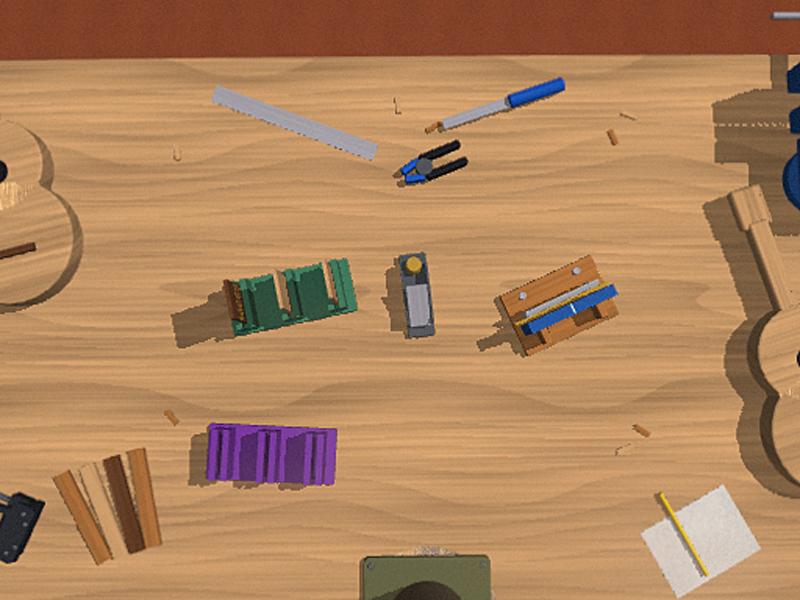

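View pics/sc0b.png

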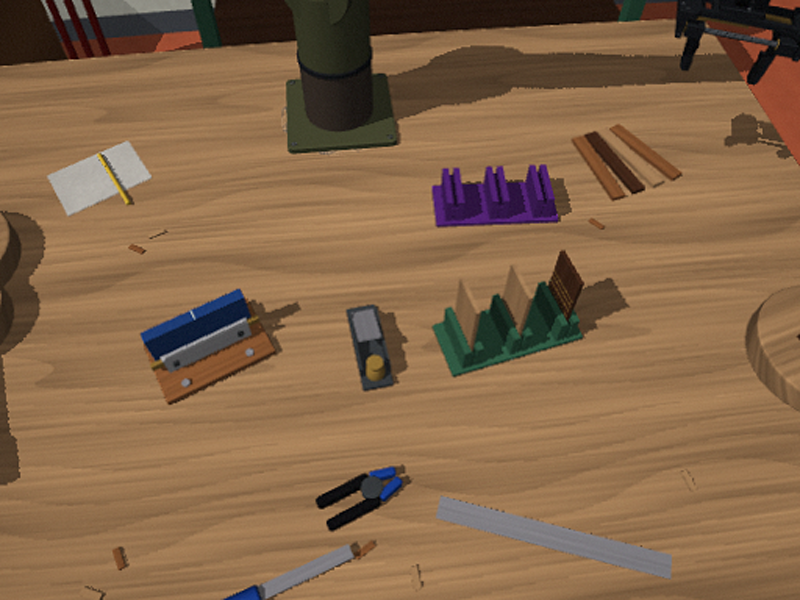

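The top view shows the rack around (290,297) with the fretboard in its left slot (235,307), and the jig around (560,305) in the 800x600 picture. Next I'll crop in closer.

Run:
```python
from h import *
t=cv2.imread('pics/top0.png'); s=cv2.imread('pics/sc0.png')
def crop(i,x,y):
    c=cv2.resize(i[y:y+75,x:x+100],(400,300),interpolation=cv2.INTER_CUBIC)
    for k in range(0,100,10):
        cv2.line(c,(k*4,0),(k*4,6 if k%50 else 14),(255,255,255),1)
    for k in range(0,75,10): cv2.line(c,(0,k*4),(6 if k%50 else 14,k*4),(255,255,255),1)
    cv2.putText(c,f'{x},{y}',(20,14),0,.4,(255,255,255),1); return c
m=np.vstack([np.hstack([crop(t,135,155),crop(t,310,155)]),np.hstack([crop(s,275,158),crop(s,85,180)])])
cv2.imwrite('pics/m1.png',m)
```

```text
(no output)
```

View pics/m1.png

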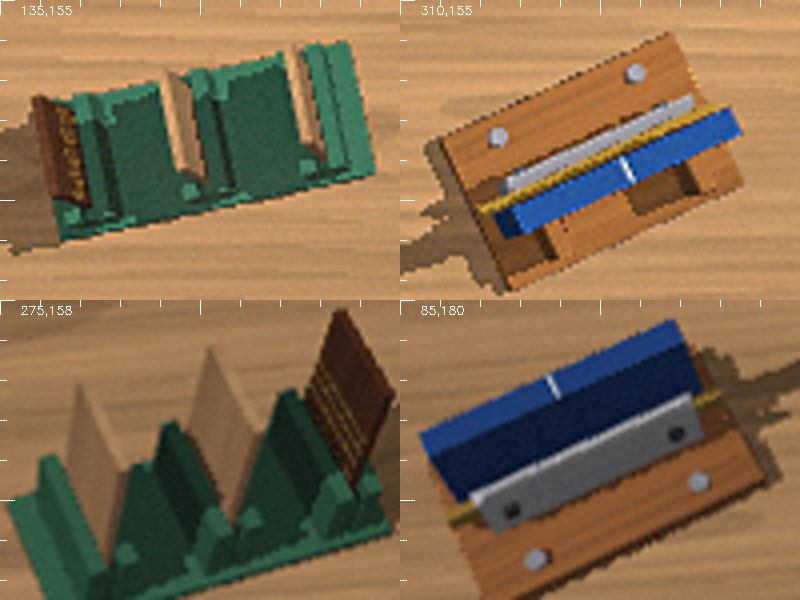

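Run:
```python
from h import *
a=grab('top');b=grab('scene')
T=lambda x,y,ox,oy:[(x%400)/4+ox-.4,(y%300)/4+oy-.4]
tr=lambda x,y:T(x,y,135,155); tj=lambda x,y:T(x,y,310,155)
sr=lambda x,y:T(x,y,275,158); sj=lambda x,y:T(x,y,85,180)
def st(n,P):
    P=np.array(P); print(n,P.round(1).tolist())
    return P
st('fb top', onz(a,[tr(37,97),tr(60,201)],140))
st('fb sc', onz(b,[sr(338,311),sr(392,388)],140))
pt=st('white t',onz(a,[tj(622,157),tj(631,183)],85)); ps=st('white s',onz(b,[sj(559,398),sj(550,374)],85))
f=st('blue near-face t',onz(a,[tj(492,210),tj(730,104)],85)); g=st('sc',onz(b,[sj(446,460),sj(684,345)],85))
h=st('blue back t',onz(a,[tj(512,238),tj(742,124)],85)); k=st('sc',onz(b,[sj(421,434),sj(673,320)],85))
l=st('plate t',onz(a,[tj(443,140),tj(671,33),tj(743,183),tj(510,291)],12))
st('rack base t',onz(a,[tr(62,242),tr(376,173)],10)); st('rail end right t',onz(a,[tr(350,42)],10))
st('scene rack base',onz(b,[sr(390,533)],5))
for q in (f,g,h,k,l[:2],l[3:1:-1]):
    v=q[1]-q[0]; print(np.degrees(np.arctan2(v[1],v[0])),np.hypot(*v[:2]))
# blanks top edges
st('blanks t',onz(a,[tr(166,68),tr(180,72),tr(290,45),tr(300,48)],140))
st('blanks s',onz(b,[sr(80,385),sr(127,470),sr(210,348),sr(262,432)],140))
```

```text
fb top [[539.0, 300.3, 140.0], [477.9, 286.1, 140.0]]
fb sc [[483.6, 288.8, 140.0], [536.6, 304.3, 140.0]]
white t [[503.2, -229.5, 85.0], [487.1, -234.5, 85.0]]
white s [[506.0, -227.8, 85.0], [489.8, -233.8, 85.0]]
blue near-face t [[471.5, -148.8, 85.0], [535.3, -297.2, 85.0]]
sc [[539.0, -286.2, 85.0], [478.4, -160.2, 85.0]]
blue back t [[454.2, -160.6, 85.0], [522.8, -304.2, 85.0]]
sc [[521.2, -301.4, 85.0], [460.8, -166.7, 85.0]]
plate t [[521.5, -129.4, 12.0], [590.6, -280.9, 12.0], [491.4, -324.5, 12.0], [422.9, -170.6, 12.0]]
rack base t [[459.5, 314.2, 10.0], [502.5, 110.1, 10.0]]
rail end right t [[588.8, 126.8, 10.0]]
scene rack base [[549.7, 333.8, 5.0]]
-66.7368917611158 161.5334334410854
115.663883392999 139.79222244947292
-64.45991131574561 159.0841214905261
114.15561433760229 147.6255739767621
-65.48753629357668 166.48310490277757
-66.00420302635108 168.4895367511371
blanks t [[555.4, 224.9, 140.0], [552.9, 216.6, 140.0], [568.3, 152.2, 140.0], [566.4, 146.3, 140.0]]
blanks s [[517.2, 141.0, 140.0], [571.8, 156.0, 140.0], [500.7, 214.1, 140.0], [556.5, 229.6, 140.0]]
```

```bash
cat >> h.py <<'E'
from scipy.spatial.transform import Rotation as Ro
def to(p,yaw,R0=None):
    """tool-frame shift to p, and turn so that tool y lies at world angle yaw (deg), tool z straight down"""
    s=sense(); R=Ro.from_rotvec(s['orientation']); c,sn=np.cos(np.radians(yaw)),np.sin(np.radians(yaw))
    y=np.array([c,sn,0]); z=np.array([0,0,-1.]); x=np.cross(y,z); G=Ro.from_matrix(np.c_[x,y,z])
    print('t',s['time'],'pos',s['position'].round(1),'w',s['gripper_width'].round(1),'F',s['wrist_force'].round(1),'q',s['joint_pos'].round(2))
    print('turn deg',np.degrees((R.inv()*G).as_rotvec()).round(2),'shift now-axes',R.inv().apply(np.array(p)-s['position']).round(1),'shift goal-axes',G.inv().apply(np.array(p)-s['position']).round(1))
E
python3 -c "
from h import *
to([509.3,295,257],103.3)"
```

```text
Traceback (most recent call last):
  File "h.py", line 25, in to
    print('t',s['time'],'pos',s['position'].round(1),'w',s['gripper_width'].round(1),'F',s['wrist_force'].round(1),'q',s['joint_pos'].round(2))
                                                         ^^^^^^^^^^^^^^^^^^^^^^^^
AttributeError: 'float' object has no attribute 'round'
```

```bash
sed -i "s/s\['gripper_width'\].round(1)/round(s['gripper_width'],1)/" h.py
python3 -c "
from h import *
to([509.3,295,257],103.3)"
```

```text
t 0.2 pos [247.7 573.5 257.2] w 88.1 F [-0.1  0.6  0.3] q [-1.13  0.69 -0.19  1.57  0.16  0.9  -0.22]
turn deg [-6.000e-02 -2.000e-02 -3.666e+01] shift now-axes [-350.5 -151.9    0.4] shift goal-axes [-1.905e+02 -3.312e+02  2.000e-01]
```

servo_tool:
  series:
    - {"az": -9.2}
    - {"az": -9.2}
    - {"az": -9.2}
    - {"az": -9.1}
    - {"dx": -23.8,"dy": -41.4}
    - {"dx": -23.8,"dy": -41.4}
    - {"dx": -23.8,"dy": -41.4}
    - {"dx": -23.8,"dy": -41.4}
  claw: 0.45

```text
invalid input at $.series[0]: expected keys dx, dy, dz, ax, ay, az
```

servo_tool:
  series:
    - {"dx": -23.8,"dy": -41.4}
    - {"dx": -23.8,"dy": -41.4}
    - {"dx": -23.8,"dy": -41.4}
    - {"dx": -23.8,"dy": -41.4}
    - {}

```text
invalid input at $.series[0]: expected keys dx, dy, dz, ax, ay, az
```

Run:
```python
from h import *
to([509.3,295,112],103.3)
a=grab('top','top1.png');b=grab('scene','sc1.png')
cr=lambda i,x,y:cv2.resize(i[y:y+150,x:x+100],(400,600),interpolation=cv2.INTER_CUBIC)
cv2.imwrite('pics/m2.png',np.hstack([cr(a['frame'],110,110),cr(b['frame'],300,80)]))
```

```text
t 0.2 pos [247.7 573.5 257.2] w 88.1 F [-0.1  0.6  0.3] q [-1.13  0.69 -0.19  1.57  0.16  0.9  -0.22]
turn deg [-6.000e-02 -2.000e-02 -3.666e+01] shift now-axes [-350.5 -151.8  145.4] shift goal-axes [-190.5 -331.2  145.2]
```

View pics/m2.png

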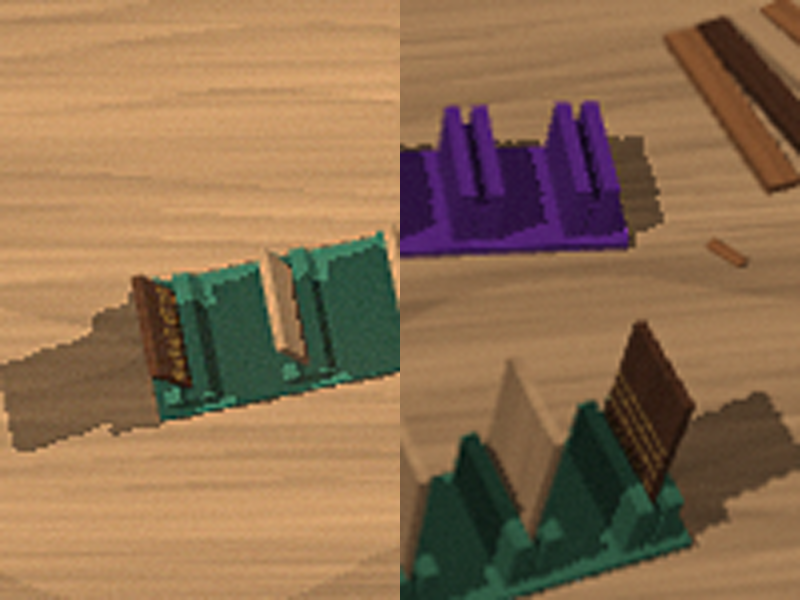

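Calls need all six keys in every row, so the arm has not moved. The picture confirms the board's top edge, from (140,278) to (160,380) in the left crop. Resending the moves.

servo_tool:
  series:
    - {"dx": 0,"dy": 0,"dz": 0,"ax": 0,"ay": 0,"az": -9.2}
    - {"dx": 0,"dy": 0,"dz": 0,"ax": 0,"ay": 0,"az": -9.2}
    - {"dx": 0,"dy": 0,"dz": 0,"ax": 0,"ay": 0,"az": -9.2}
    - {"dx": 0,"dy": 0,"dz": 0,"ax": 0,"ay": 0,"az": -9.1}
    - {"dx": -23.8,"dy": -41.4,"dz": 0,"ax": 0,"ay": 0,"az": 0}
    - {"dx": -23.8,"dy": -41.4,"dz": 0,"ax": 0,"ay": 0,"az": 0}
    - {"dx": -23.8,"dy": -41.4,"dz": 0,"ax": 0,"ay": 0,"az": 0}
    - {"dx": -23.8,"dy": -41.4,"dz": 0,"ax": 0,"ay": 0,"az": 0}
  claw: 0.45
  grip_force: 30

```text
time: 1.3
position: [379.8, 433.4, 257.8]
orientation: [-0.365, 3.12, 0.0]
wrist_force: [0.3, -0.1, -0.1]
gripper_width: 48.2
```

servo_tool:
  series:
    - {"dx": -23.8,"dy": -41.4,"dz": 0,"ax": 0,"ay": 0,"az": 0}
    - {"dx": -23.8,"dy": -41.4,"dz": 0,"ax": 0,"ay": 0,"az": 0}
    - {"dx": -23.8,"dy": -41.4,"dz": 0,"ax": 0,"ay": 0,"az": 0}
    - {"dx": -23.8,"dy": -41.4,"dz": 0,"ax": 0,"ay": 0,"az": 0}
    - {"dx": 0,"dy": 0,"dz": 0,"ax": 0,"ay": 0,"az": 0}
    - {"dx": 0,"dy": 0,"dz": 0,"ax": 0,"ay": 0,"az": 0}

```text
time: 2.05
position: [509.0, 296.0, 257.7]
orientation: [0.365, -3.12, -0.002]
wrist_force: [-0.3, -0.4, -0.0]
gripper_width: 48.7
```

Run:
```python
from h import *
to([509.3,295,112],103.3)
```

```text
t 2.05 pos [509.  296.  257.7] w 48.7 F [-0.3 -0.4 -0. ] q [-0.36  0.66 -0.42  1.67  0.33  0.88  0.89]
turn deg [ 0.06 -0.03  0.05] shift now-axes [ -0.2  -1.2 145.7] shift goal-axes [-1.000e-01 -1.100e+00  1.457e+02]
```

servo_tool:
  series:
    - {"dx": 0,"dy": -1,"dz": 30,"ax": 0,"ay": 0,"az": 0}
    - {"dx": 0,"dy": 0,"dz": 30,"ax": 0,"ay": 0,"az": 0}
    - {"dx": 0,"dy": 0,"dz": 30,"ax": 0,"ay": 0,"az": 0}
    - {"dx": 0,"dy": 0,"dz": 25,"ax": 0,"ay": 0,"az": 0}
    - {"dx": 0,"dy": 0,"dz": 20,"ax": 0,"ay": 0,"az": 0}
    - {"dx": 0,"dy": 0,"dz": 11,"ax": 0,"ay": 0,"az": 0}
    - {"dx": 0,"dy": 0,"dz": 0,"ax": 0,"ay": 0,"az": 0}

```text
time: 2.92
position: [508.8, 295.3, 111.4]
orientation: [0.367, -3.119, -0.0]
wrist_force: [-0.3, -0.5, -0.4]
gripper_width: 48.4
```

servo_tool:
  series:
    - {"dx": 0,"dy": 0,"dz": 0,"ax": 0,"ay": 0,"az": 0}
    - {"dx": 0,"dy": 0,"dz": 0,"ax": 0,"ay": 0,"az": 0}
    - {"dx": 0,"dy": 0,"dz": 0,"ax": 0,"ay": 0,"az": 0}
    - {"dx": 0,"dy": 0,"dz": 0,"ax": 0,"ay": 0,"az": 0}
    - {"dx": 0,"dy": 0,"dz": 0,"ax": 0,"ay": 0,"az": 0}
    - {"dx": 0,"dy": 0,"dz": 0,"ax": 0,"ay": 0,"az": 0}
  claw: 1
  grip_force: 30

```text
time: 3.68
position: [509.8, 294.8, 111.9]
orientation: [-0.365, 3.12, 0.001]
wrist_force: [0.0, 0.2, 1.8]
gripper_width: 5.8
```

Run:
```python
from h import *
to([509.3,295,112],103.3)
```

```text
t 3.675 pos [509.8 294.8 111.9] w 5.8 F [0.  0.2 1.8] q [-0.42  0.86 -0.32  1.79  0.45  0.57  0.78]
turn deg [0.03 0.02 0.05] shift now-axes [ 0.4  0.3 -0.1] shift goal-axes [ 0.4  0.3 -0.1]
```

Gripped, with width 5.8 mm and little side force. Lifting straight up.

servo_tool:
  series:
    - {"dx": 0,"dy": 0,"dz": -10,"ax": 0,"ay": 0,"az": 0}
    - {"dx": 0,"dy": 0,"dz": -20,"ax": 0,"ay": 0,"az": 0}
    - {"dx": 0,"dy": 0,"dz": -25,"ax": 0,"ay": 0,"az": 0}
    - {"dx": 0,"dy": 0,"dz": -25,"ax": 0,"ay": 0,"az": 0}
    - {"dx": 0,"dy": 0,"dz": -25,"ax": 0,"ay": 0,"az": 0}
    - {"dx": 0,"dy": 0,"dz": -25,"ax": 0,"ay": 0,"az": 0}
    - {"dx": 0,"dy": 0,"dz": -20,"ax": 0,"ay": 0,"az": 0}
    - {"dx": 0,"dy": 0,"dz": 0,"ax": 0,"ay": 0,"az": 0}
  grip_force: 45

```text
time: 4.68
position: [510.4, 294.7, 263.5]
orientation: [-0.364, 3.117, 0.002]
wrist_force: [0.6, 0.3, -0.6]
gripper_width: 6.1
```

Run:
```python
from h import *
to([508,-226.7,262],24.5)
b=grab('scene','sc2.png')
cv2.imwrite('pics/m3.png',cv2.resize(b['frame'][60:260,250:450],(600,600),interpolation=cv2.INTER_CUBIC))
```

```text
t 4.675 pos [510.4 294.7 263.5] w 6.1 F [ 0.6  0.3 -0.6] q [-0.36  0.66 -0.43  1.67  0.33  0.89  0.89]
turn deg [ 0.17  0.12 78.81] shift now-axes [ 122.4 -506.8    0.6] shift goal-axes [-473.4 -218.4    1.5]
```

View pics/m3.png

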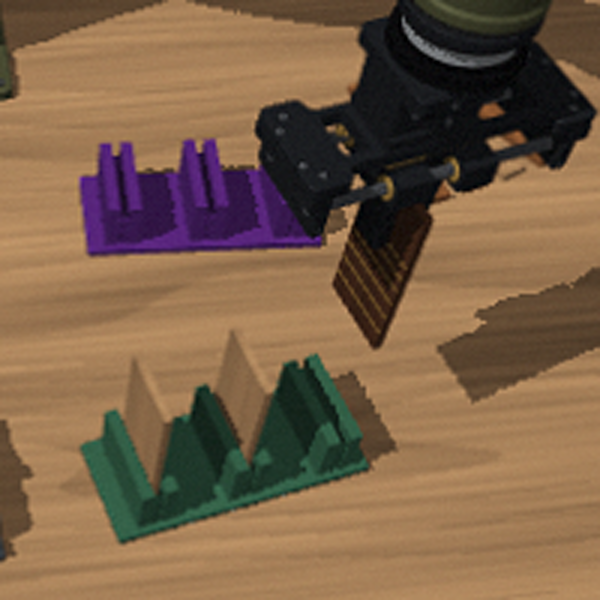

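The board hangs upright in the gripper, with its lower corners at crop (333,287) and (375,348). The rack and blanks are undisturbed. Turning and carrying it to the jig.

servo_tool:
  series:
    - {"dx": 0,"dy": 0,"dz": 0,"ax": 0.1,"ay": 0.1,"az": 9.8}
    - {"dx": 0,"dy": 0,"dz": 0,"ax": 0,"ay": 0,"az": 9.8}
    - {"dx": 0,"dy": 0,"dz": 0,"ax": 0,"ay": 0,"az": 9.8}
    - {"dx": 0,"dy": 0,"dz": 0,"ax": 0,"ay": 0,"az": 9.8}
    - {"dx": 0,"dy": 0,"dz": 0,"ax": 0,"ay": 0,"az": 9.8}
    - {"dx": 0,"dy": 0,"dz": 0,"ax": 0,"ay": 0,"az": 9.8}
    - {"dx": 0,"dy": 0,"dz": 0,"ax": 0,"ay": 0,"az": 9.8}
    - {"dx": 0,"dy": 0,"dz": 0,"ax": 0,"ay": 0,"az": 9.8}

```text
time: 5.72
position: [509.0, 293.8, 260.4]
orientation: [-1.696, -2.643, 0.008]
wrist_force: [0.2, 0.5, -0.2]
gripper_width: 5.5
```

servo_tool:
  series:
    - {"dx": -20,"dy": -9.2,"dz": 0,"ax": 0,"ay": 0,"az": 0}
    - {"dx": -40,"dy": -18.5,"dz": 0,"ax": 0,"ay": 0,"az": 0}
    - {"dx": -45,"dy": -20.8,"dz": 0,"ax": 0,"ay": 0,"az": 0}
    - {"dx": -45,"dy": -20.8,"dz": 0,"ax": 0,"ay": 0,"az": 0}
    - {"dx": -45,"dy": -20.8,"dz": 0,"ax": 0,"ay": 0,"az": 0}
    - {"dx": -45,"dy": -20.8,"dz": 0,"ax": 0,"ay": 0,"az": 0}
    - {"dx": -45,"dy": -20.8,"dz": 0,"ax": 0,"ay": 0,"az": 0}
    - {"dx": -45,"dy": -20.8,"dz": 0,"ax": 0,"ay": 0,"az": 0}

```text
time: 6.72
position: [508.9, -72.4, 262.0]
orientation: [-1.686, -2.65, 0.006]
wrist_force: [1.8, 0.8, -0.3]
gripper_width: 5.5
```

servo_tool:
  series:
    - {"dx": -45,"dy": -20.8,"dz": 0,"ax": 0,"ay": 0,"az": 0}
    - {"dx": -45,"dy": -20.8,"dz": 0,"ax": 0,"ay": 0,"az": 0}
    - {"dx": -35,"dy": -16,"dz": 0,"ax": 0,"ay": 0,"az": 0}
    - {"dx": -18,"dy": -8,"dz": 0,"ax": 0,"ay": 0,"az": 0}
    - {"dx": 0,"dy": 0,"dz": 0,"ax": 0,"ay": 0,"az": 0}

```text
time: 7.35
position: [510.3, -227.7, 262.3]
orientation: [-1.691, -2.646, 0.005]
wrist_force: [0.5, 0.8, -1.0]
gripper_width: 5.8
```

Run:
```python
from h import *
to([508,-226.7,190],24.5)
b=grab('scene','sc3.png')
i=cv2.imread('pics/sc2.png')
c=onz(b,[[250+333/3,60+287/3],[250+375/3,60+348/3]],161.5); print('bottom at rack',c.round(1),c.mean(0).round(1))
```

```text
t 7.35 pos [ 510.3 -227.7  262.3] w 5.8 F [ 0.5  0.8 -1. ] q [ 0.39  0.59 -0.09  1.77  0.07  0.79  0.7 ]
turn deg [-0.18  0.04  0.35] shift now-axes [ 1.9 -1.4 72.3] shift goal-axes [ 1.9 -1.7 72.3]
bottom at rack [[487.5 287.1 161.5]
 [542.5 302.3 161.5]] [515.  294.7 161.5]
```

servo_tool:
  series:
    - {"dx": 1.9,"dy": 2.3,"dz": 20,"ax": -0.2,"ay": 0,"az": 0.3}
    - {"dx": 0,"dy": 0,"dz": 20,"ax": 0,"ay": 0,"az": 0}
    - {"dx": 0,"dy": 0,"dz": 20,"ax": 0,"ay": 0,"az": 0}
    - {"dx": 0,"dy": 0,"dz": 5,"ax": 0,"ay": 0,"az": 0}
    - {"dx": 0,"dy": 0,"dz": 0,"ax": 0,"ay": 0,"az": 0}

```text
time: 8.02
position: [513.0, -222.4, 197.9]
orientation: [1.693, 2.645, 0.002]
wrist_force: [0.8, -1.4, 0.0]
gripper_width: 5.7
```

Run:
```python
from h import *
to([511.6,-225,167],24.5)
a=grab('top');b=grab('scene','sc4.png')
P=cv2.resize(b['frame'][120:270,60:260],(800,600),interpolation=cv2.INTER_CUBIC); cv2.imwrite('pics/m4.png',P)
```

```text
t 8.025 pos [ 513.  -222.4  197.9] w 5.7 F [ 0.8 -1.4  0. ] q [ 0.38  0.68 -0.08  1.83  0.08  0.63  0.68]
turn deg [0.09 0.02 0.27] shift now-axes [-1.8 -2.4 30.9] shift goal-axes [-1.8 -2.3 30.9]
```

View pics/m4.png

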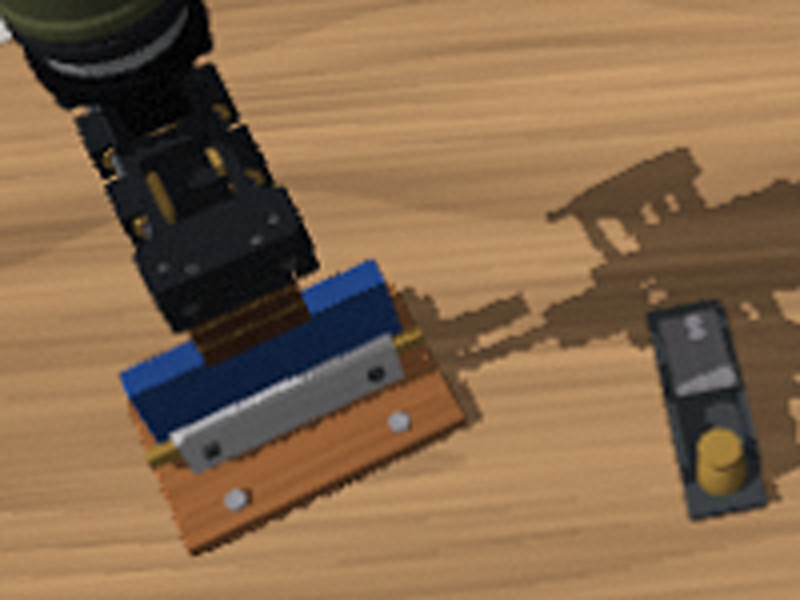

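The board hangs over the gap with its foot corners at (205,365) and (308,318). Its face is parallel to the back board, and it sits roughly mid-jig.

Run:
```python
from h import *
b=grab('scene')
c=onz(b,[[60+205/4-.4,120+365/4-.4],[60+308/4-.4,120+318/4-.4]],95.9); print(c.round(1),c.mean(0).round(1))
v=c[1]-c[0]; print(np.degrees(np.arctan2(v[1],v[0])),np.hypot(*v[:2]))
J=np.array([508,-226.7]);u=np.array([-.91,-.415]);w=np.array([.415,-.91])
print('jig x,y of visible face foot', (c.mean(0)[:2]-J)@u,(c.mean(0)[:2]-J)@w)
ss=[]
for k in range(5): cams.get_image('top'); ss.append(sense()['position'])
print(np.round(ss,1))
to([511.6,-225,167],24.5)
```

```text
[[ 527.2 -252.5   95.9]
 [ 503.1 -198.8   95.9]] [ 515.1 -225.7   95.9]
114.11667920519413 58.92711680360975
jig x,y of visible face foot -6.936540748812479 2.01552157410986
[[ 513.2 -223.7  198.5]
 [ 513.1 -223.8  198.4]
 [ 513.  -223.8  198.3]
 [ 512.9 -223.9  198.1]
 [ 512.9 -223.9  198.1]]
t 8.425 pos [ 512.9 -223.9  198.1] w 5.7 F [ 0.4 -0.3 -1.7] q [ 0.38  0.68 -0.08  1.83  0.08  0.63  0.68]
turn deg [0.1  0.09 0.13] shift now-axes [-0.4 -1.7 31. ] shift goal-axes [-0.5 -1.6 31.1]
```

servo_tool:
  series:
    - {"dx": 1,"dy": 0,"dz": 12,"ax": 0,"ay": 0,"az": 0}
    - {"dx": 0,"dy": 0,"dz": 12,"ax": 0,"ay": 0,"az": 0}
    - {"dx": 0,"dy": 0,"dz": 7,"ax": 0,"ay": 0,"az": 0}
    - {"dx": 0,"dy": 0,"dz": 0,"ax": 0,"ay": 0,"az": 0}
    - {"dx": 0,"dy": -1,"dz": 0,"ax": 0,"ay": 0,"az": 0}
    - {"dx": 0,"dy": -1,"dz": 0,"ax": 0,"ay": 0,"az": 0}
    - {"dx": 0,"dy": 0,"dz": 0,"ax": 0,"ay": 0,"az": 0}

```text
time: 9.3
position: [510.6, -223.9, 167.0]
orientation: [1.695, 2.642, 0.001]
wrist_force: [0.6, -1.0, -0.8]
gripper_width: 5.7
```

servo_tool:
  series:
    - {"dx": 0,"dy": -1,"dz": 0,"ax": 0,"ay": 0,"az": 0}
    - {"dx": 0,"dy": 0,"dz": 0,"ax": 0,"ay": 0,"az": 0}

```text
time: 9.55
position: [509.6, -224.2, 166.8]
orientation: [1.696, 2.643, 0.001]
wrist_force: [0.3, 0.2, -1.6]
gripper_width: 5.5
```

servo_tool:
  series:
    - {"dx": 0,"dy": -1,"dz": 0,"ax": 0,"ay": 0,"az": 0}
    - {"dx": 0,"dy": 0,"dz": 0,"ax": 0,"ay": 0,"az": 0}

```text
time: 9.8
position: [508.6, -224.6, 166.7]
orientation: [1.696, 2.643, 0.001]
wrist_force: [-0.1, 0.0, -1.2]
gripper_width: 5.5
```

servo_tool:
  series:
    - {"dx": 0,"dy": -1,"dz": 0,"ax": 0,"ay": 0,"az": 0}
    - {"dx": 0,"dy": 0,"dz": 0,"ax": 0,"ay": 0,"az": 0}

```text
time: 10.05
position: [507.7, -225.0, 166.7]
orientation: [1.696, 2.643, 0.001]
wrist_force: [0.4, 0.5, -0.7]
gripper_width: 5.5
```

servo_tool:
  series:
    - {"dx": 0,"dy": -1,"dz": 0,"ax": 0,"ay": 0,"az": 0}
    - {"dx": 0,"dy": 0,"dz": 0,"ax": 0,"ay": 0,"az": 0}

```text
time: 10.3
position: [507.3, -225.2, 166.7]
orientation: [1.695, 2.642, 0.002]
wrist_force: [0.5, 0.8, -0.5]
gripper_width: 5.5
```

servo_tool:
  series:
    - {"dx": 0,"dy": -1,"dz": 0,"ax": 0,"ay": 0,"az": 0}
    - {"dx": 0,"dy": 0,"dz": 0,"ax": 0,"ay": 0,"az": 0}

```text
time: 10.55
position: [507.1, -225.3, 166.8]
orientation: [1.694, 2.642, 0.003]
wrist_force: [2.9, 1.5, -2.9]
gripper_width: 5.9
```

servo_tool:
  series:
    - {"dx": 0,"dy": -1,"dz": 0,"ax": 0,"ay": 0,"az": 0}
    - {"dx": 0,"dy": 0,"dz": 0,"ax": 0,"ay": 0,"az": 0}

```text
time: 10.8
position: [506.8, -225.4, 166.9]
orientation: [1.693, 2.641, 0.005]
wrist_force: [4.6, 2.6, -3.8]
gripper_width: 5.9
```

Contact with the back board at TCP about (507.3, -225.2), so the gap centre is about (508.4, -224.7). Backing off and descending into the gap.

servo_tool:
  series:
    - {"dx": 0,"dy": 3.7,"dz": 0,"ax": 0,"ay": 0,"az": 0}
    - {"dx": 0,"dy": 0,"dz": 0,"ax": 0,"ay": 0,"az": 0}
    - {"dx": 0,"dy": 0,"dz": 4,"ax": 0,"ay": 0,"az": 0}
    - {"dx": 0,"dy": 0,"dz": 4,"ax": 0,"ay": 0,"az": 0}
    - {"dx": 0,"dy": 0,"dz": 0,"ax": 0,"ay": 0,"az": 0}

```text
time: 11.42
position: [507.8, -224.7, 158.2]
orientation: [1.696, 2.644, -0.0]
wrist_force: [0.1, -0.2, -1.0]
gripper_width: 5.7
```

servo_tool:
  series:
    - {"dx": 0,"dy": 0,"dz": 3,"ax": 0,"ay": 0,"az": 0}
    - {"dx": 0,"dy": 0,"dz": 3,"ax": 0,"ay": 0,"az": 0}
    - {"dx": 0,"dy": 0,"dz": 3,"ax": 0,"ay": 0,"az": 0}
    - {"dx": 0,"dy": 0,"dz": 0,"ax": 0,"ay": 0,"az": 0}

```text
time: 11.92
position: [508.3, -224.6, 149.4]
orientation: [1.696, 2.643, 0.001]
wrist_force: [0.4, -0.3, 0.3]
gripper_width: 5.7
```

servo_tool:
  series:
    - {"dx": 0,"dy": 0,"dz": 3,"ax": 0,"ay": 0,"az": 0}
    - {"dx": 0,"dy": 0,"dz": 3,"ax": 0,"ay": 0,"az": 0}
    - {"dx": 0,"dy": 0,"dz": 3,"ax": 0,"ay": 0,"az": 0}
    - {"dx": 0,"dy": 0,"dz": 3,"ax": 0,"ay": 0,"az": 0}
    - {"dx": 0,"dy": 0,"dz": 0,"ax": 0,"ay": 0,"az": 0}

```text
time: 12.55
position: [508.4, -224.6, 137.4]
orientation: [1.696, 2.643, 0.001]
wrist_force: [0.6, 0.3, -0.3]
gripper_width: 6.1
```

servo_tool:
  series:
    - {"dx": 0,"dy": 0,"dz": 2,"ax": 0,"ay": 0,"az": 0}
    - {"dx": 0,"dy": 0,"dz": 2,"ax": 0,"ay": 0,"az": 0}
    - {"dx": 0,"dy": 0,"dz": 2,"ax": 0,"ay": 0,"az": 0}
    - {"dx": 0,"dy": 0,"dz": 0,"ax": 0,"ay": 0,"az": 0}

```text
time: 13.05
position: [508.6, -224.7, 131.8]
orientation: [1.695, 2.643, 0.001]
wrist_force: [-0.8, -0.4, 3.2]
gripper_width: 5.9
```

servo_tool:
  series:
    - {"dx": 0,"dy": 0,"dz": 2,"ax": 0,"ay": 0,"az": 0}
    - {"dx": 0,"dy": 0,"dz": 2,"ax": 0,"ay": 0,"az": 0}
    - {"dx": 0,"dy": 0,"dz": 0,"ax": 0,"ay": 0,"az": 0}

```text
time: 13.42
position: [508.6, -224.8, 127.8]
orientation: [1.695, 2.643, 0.001]
wrist_force: [-0.9, -0.4, 4.5]
gripper_width: 6.0
```

servo_tool:
  series:
    - {"dx": 0,"dy": 0,"dz": 2,"ax": 0,"ay": 0,"az": 0}
    - {"dx": 0,"dy": 0,"dz": 1.5,"ax": 0,"ay": 0,"az": 0}
    - {"dx": 0,"dy": 0,"dz": 0,"ax": 0,"ay": 0,"az": 0}
  grip_force: 55

```text
time: 13.8
position: [508.7, -224.7, 124.5]
orientation: [1.695, 2.642, 0.001]
wrist_force: [-1.2, 0.5, 7.2]
gripper_width: 5.6
```

servo_tool:
  series:
    - {"dx": 0,"dy": 0,"dz": 1.5,"ax": 0,"ay": 0,"az": 0}
    - {"dx": 0,"dy": 0,"dz": 0,"ax": 0,"ay": 0,"az": 0}

```text
time: 14.05
position: [508.7, -224.8, 123.8]
orientation: [1.695, 2.642, 0.001]
wrist_force: [-1.6, 0.5, 12.8]
gripper_width: 5.9
```

servo_tool:
  series:
    - {"dx": 0,"dy": 0,"dz": 1.5,"ax": 0,"ay": 0,"az": 0}
    - {"dx": 0,"dy": 0,"dz": 0,"ax": 0,"ay": 0,"az": 0}

```text
time: 14.3
position: [508.8, -224.8, 123.6]
orientation: [1.695, 2.641, 0.001]
wrist_force: [-3.2, 1.9, 24.4]
gripper_width: 5.6
```

The wrist force jumped and z stalled at 123.7 mm (124 expected), so the sole is on its stop. I'll ease off a little and check by eye.

servo_tool:
  series:
    - {"dx": 0,"dy": 0,"dz": -0.5,"ax": 0,"ay": 0,"az": 0}
    - {"dx": 0,"dy": 0,"dz": 0,"ax": 0,"ay": 0,"az": 0}
    - {"dx": 0,"dy": 0,"dz": 0,"ax": 0,"ay": 0,"az": 0}
    - {"dx": 0,"dy": 0,"dz": 0,"ax": 0,"ay": 0,"az": 0}

```text
time: 14.8
position: [508.7, -224.8, 123.6]
orientation: [1.695, 2.642, 0.001]
wrist_force: [-3.5, 1.3, 20.4]
gripper_width: 5.6
```

Run:
```python
from h import *
b=grab('scene','sc5.png'); to([508.4,-224.7,124],24.5)
cv2.imwrite('pics/m5.png',cv2.resize(b['frame'][120:270,60:260],(800,600),interpolation=cv2.INTER_CUBIC))
for k in range(10): cams.get_image('top')
to([508.4,-224.7,124],24.5)
```

```text
t 14.85 pos [ 508.7 -224.8  123.6] w 5.7 F [-3.6  1.4 20.4] q [ 0.37  0.8  -0.06  1.89  0.1   0.45  0.66]
turn deg [0.12 0.12 0.13] shift now-axes [ 0.2 -0.3 -0.4] shift goal-axes [ 0.2 -0.3 -0.4]
t 15.35 pos [ 508.7 -224.8  123.7] w 5.5 F [-4.1  1.4 21.1] q [ 0.37  0.8  -0.06  1.89  0.1   0.46  0.66]
turn deg [0.12 0.12 0.13] shift now-axes [ 0.2 -0.3 -0.4] shift goal-axes [ 0.2 -0.3 -0.3]
```

View pics/m5.png

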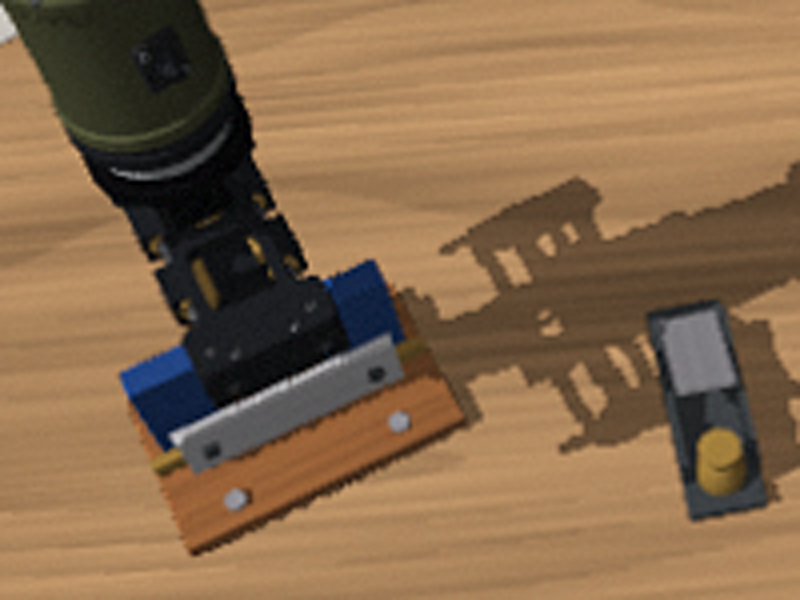

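The gripper holds the board centred behind the lip. The sole's visible end dropped from about (160,455) to (168,463), and the force is steady at about 21 N. Handing in.

```bash
python3 -c "
from h import *
r.hand_in()"
```

```text
the job is handed in; nothing more can be done
```

I drew the fretted board straight up out of the green rack and carried it to the jig. I found the gap by lightly touching the back board, then pushed the board down behind the lip. I handed in at about 15.4 s, still gripping at 55 N and pressing down.

- **Sole fully down:** the height stalled at 123.6–123.7 mm where I expected 124 mm. The force rose from about 7 N to 24 N on the stop, then held steady at about 21 N over 0.5 s after I eased off slightly. The last picture shows the sole lower than before.
- **Upright and centred:** the tool's tilt error was about 0.1°. Vision put the board's foot about 2 mm off the jig's middle before insertion, and I corrected 1 mm of that. In the last picture the gripper hides the board itself.
- **Things left alone:** the plane looked undisturbed in the last picture. The blanks looked undisturbed right after the lift; I did not check them, or the clamp, again at the end.
- **Disagreement:** before the touch, camera and arm readings of the board's position across the gap differed by about 1.5 mm. I used the touch result instead.

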